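# Click the magnifier carriage into the heatsink stop

## Task

Push the magnifier carriage along its rail with your fingertips, gently, against one of its rubber end caps, until it clicks into the notch at the circuit board that bears the finned heatsink, and leave it seated there with your hand clear. Do not pinch the carriage, do not touch the lens, and leave all the loose parts on the desk where they are.

Things in the scene. Friction and masses are not known exactly. Their poses are not given: they have to be found in the camera images.
- rail: fixed inspection rail on the desk: aluminium bar 500 mm long (along its own y axis), 40 mm wide, top 25 mm above the desk, with a black foot 70 mm wide and 32 mm tall at each end. Origin on the desk under the middle of the bar; own x points to the far side, where the boards lie, own y leftwards along the bar, z up.
- carriage (a joint): position (m) of the grey magnifier carriage along the rail's y axis: 0 mid-rail, growing to the left (rail +y), limits -0.19 and +0.19. Block 92 mm wide across the rail, 100 mm long with its rubber end caps, underside 30 and top 75 mm above the desk; about 0.6 kg, cannot leave the rail, slides with about 1 N drag and stays where it is left.
- cap_left: flat black rubber end cap on the carriage's left end (rail +y), 92 mm wide, 45 mm tall; origin at the centre of its outer face, 52.5 mm above the desk, which looks along rail +y. Push here to move the carriage to the right.
- cap_right: the same cap on the carriage's right end; origin at the centre of its outer face, which looks along rail -y. Push here to move the carriage to the left.
- lens: the magnifier lens on the carriage: ring 76 mm across, 10 mm thick, held by a thin arm 115 mm to the far side of the carriage's centre line, 100 mm above the desk; origin at the ring's centre. Not to be touched.
- click_pin (a point): rest point of the carriage's spring-loaded click pin: 55 mm to the far side of the carriage's centre line and level along the rail with the carriage's middle, 33 mm above the desk.
- power_board: grey cradle fixed by the rail with the green board (80 x 78 mm) that bears the finned aluminium heatsink (36 x 50 x 30 mm, six fins, top 52 mm above the desk, centre 115 mm to the far side of the rail's centre line). Origin on the desk, on the rail's centre line, at the place along it of this board's notch; axes as the rail's.
- tone_board: the same cradle with the other green board, which bears a low round blue trimmer knob and a copper lug and no heatsink; same origin and axes. It too has a click notch, not the one wanted. The two boards may stand either way round: one left, one right of the carriage's start.
- notch_power_board (a point): bottom of the click notch at the heatsink board; click_pin coincides with it when seated. It lies between two humps, crests 8 mm to either side along the rail. Coming in, the push rises from 18 mm short to about 4 to 8 N; past the near crest it dips and the carriage is drawn in by itself. Released within 5 mm of the notch it springs home; over 8 mm past, it is out again.
- standoff: loose cream nylon standoff, an upright pin 12 mm across and 34 mm tall with its thin stud up; stands between the two boards on the far side of the rail; origin at its foot
- lug: loose flat copper lug, 44 x 22 x 4 mm, lying on the robot's side of the rail; origin under its round end
- spare_knob: loose blue knob, 22 mm across, 16 mm tall, on the robot's side of the rail; origin at its foot
- spare_heatsink: loose small finned heatsink, 30 x 30 x 22 mm, lying on the desk on the robot's side of the rail (not on a board); origin under its centre
- solder_spool: loose solder spool, upright ring 54 mm across, 40 mm tall, left of the rail; origin under its centre
- screw_jar: loose jar, 52 mm across, 60 mm tall, right of the rail; origin under its centre
- fuse_box: loose cardboard box 50 x 35 x 20 mm, at the front right; origin under its centre
There are look-alikes about, which are no part of the job. What is shaped like the power_board but brown is not meant.

How it is judged:
On the way, in this order (a step that is already met when the one before it is completed fails the run):
1. the fingers push on a rubber end cap of the carriage ((contact force between the fingers and cap_left above 0.8 N or contact force between the fingers and cap_right above 0.8 N)), for 0.1 s.
2. the carriage has dropped into the notch at the heatsink board (horizontal distance between click_pin and notch_power_board below 0.003 m), for 0.2 s.
At the end, for the whole second after the job is handed in: The carriage's click pin rests within 3 mm of the notch at the board with the finned heatsink, at rest (under 5 mm/s), with the robot clear (horizontal distance between click_pin and notch_power_board below 0.003 m and velocity of joint carriage between -0.005 and 0.005 m/s); the robot touches nothing.
It fails at once if the carriage is pinched (fingers on both end caps at once) (contact force between the fingers and cap_left above 0.5 N and contact force between the fingers and cap_right above 0.5 N).
It fails at once if the lens is touched (over 0.5 N) (contact force between any of the fingers, the arm and lens above 0.5 N).
It fails at once if the rail or carriage is shoved harder than 40 N (contact force between any of the fingers, the arm and rail above 40 N).
It fails at once if a loose part is moved more than 20 mm or lifted (distance of any of standoff, lug, spare_knob, spare_heatsink, solder_spool, screw_jar, fuse_box from where it was at the start of the episode above 0.02 m).
It also fails if it takes over 42 s, if anything falls off the work surface, if the arm or the gripper's body presses on something with over 40 N, if the wrist force passes 120 N, or if a joint passes its speed limit or range.

## Robot

A 7-joint arm with a two-finger parallel gripper is mounted at the origin on the work surface. World frame = base frame: x ahead of the robot, y to its left, z up, the work surface at z = 0. Lengths are in m, angles in rad, forces in N, time in s.
With the tool pointing down it reaches from about 0.4 to 0.85 m from the base axis. Payload 4.5 kg.
Tool frame: the origin (TCP) lies where the fingers leave the gripper's body, on its centre line; the fingertips stand 64 mm ahead of it and the grasp point (between the pads) lies 45 mm ahead of it; z points along the fingers, y is the direction in which the jaws open and shut (so a half turn about z gives the same grasp; the last joint's range is limited). The gripper opens to 88 mm and grips with 3 to 60 N. Pads are 18 mm wide; open, the fingers measure 123 mm over their backs; the gripper's body (75 mm by 187 mm) begins 45 mm behind the grasp point.
Start: joints at [-1.218, 0.689, -0.195, 1.565, 0.157, 0.902, -0.215], TCP at [0.196, 0.594, 0.303] pointing down, gripper open.
Joint ranges: [-3.01, 3.01], [-0.46, 2.08], [-1.47, 1.51], [0.13, 2.56], [-1, 4.14], [0.04, 2.09], [-2.66, 2.66]. Speed limits (rad/s): [2.57, 2.57, 3.14, 3.14, 3.14, 3.14, 3.14].

## Interface

Orientations are given as a unit quaternion [x, y, z, w].
In Python, from plant import monitor, snapshot, workorder, finder gives the robot as it stands.
- The arm moves only by the tool carry_out, never from a script. Its argument "motion" is one flat list of numbers, 6 for each row, row after row: the shift along the tool's x, y, z in cm, then the turn, a rotation vector about the tool's x, y, z in rad. In form: [x, y, z, rx, ry, rz, x, y, z, rx, ry, rz, ...]. A call has 1 to 8 rows; each row shifts and turns the commanded pose from where the row before left it, along the tool's axes as they then stand; what a row does not reach is not made up. A row lasts 1/8 s, in which the tool goes at most 62.5 mm and 10.7 degrees, less where a joint would pass 70% of its speed; a pose out of reach is approached as far as the arm can. A call with a gripper value outside its range is refused whole. "hand" is the finger opening in cm, from 0 to 8.81, set as the call begins (left out, the last holds). The fingers move at their own pace and stop on an object; "grip_force" is the grip in N (left out, the last holds). Time passes only in rows, so rows that do not move let the fingers close. It gives the time, the measured TCP pose, the force and the opening at its end, in the units of the state.
- monitor.get_state(): the state, without advancing time (a new reading comes with each control period).
- snapshot(name): name is "side" or "top"; returns a dict with "frame" (400x640x3 uint8, red, green, blue), "range_z" (400x640 float32, m along the optical axis (not along the pixel's ray), 0 where there is no reading), "fx", "fy", "cx", "cy" (pixels), "D" ([k1, k2, p1, p2, k3] as OpenCV has them; the pictures are not rectified), "rvec" (rotation vector, rad) and "tvec" (3), from world to camera coordinates, as OpenCV has them. Camera axes: x right, y down, z forward; pixel columns grow to the right and rows downward; lengths in m; the calibration is good to about 2 mm. A picture is of the moment at which its call begins.
- workorder.finish_job(): hands the job in, once; it reports no verdict.
Trained networks look in a picture, given as the dict that the camera call returned (one of the last four; its "shot" number tells which), for a name from the list of things; names that differ only in an ending like _2 or _b are one class to them, and where a whole thing is asked for, a point or a joint stands for the part that bears it (a point fixed in the world has none). Each returns a list of dicts, best first, with "p" (0 to 1); they miss things now and then, are a little off and sometimes report something else, mostly with a low value. They report only what shows in the picture. A call takes as long as a camera call. They do not tell look-alikes from the thing itself.
- finder.masks_of(picture, thing): "pixels" (400x640 bool, what is visible of it) and "extent" ([left, top, right, bottom] in pixels, round what is visible of it).
The state is a dict: "clock": time; "q": joint angles; "qd": joint speeds; "joint_torque": joint torques, N m; "tool_pos": TCP position; "eef_rot": TCP orientation; "contact_force": force on the tool from outside, world axes, zero at the start; "moment": the same for the moment, N m; "opening": opening from 0.0 (shut) to 1.0 (fully open).
Only numpy, scipy, OpenCV 4.12 (cv2) and the standard library are available. Lean on these libraries where they do the work, as an engineer would, in place of code of your own. Each camera call takes 0.05 s, during which the arm holds its last target. There are 200 camera calls.

## Working session

There is one attempt and no reset: what is moved stays moved. The work goes in short steps, Python scripts to look and compute and a tool call to move; the robot and the scene stay as the last step left them, time stands still between calls to the robot, and variables do not carry over. Pictures are saved under pics/ and viewed, about 8 in all and at most 12, crops included, and the job is handed in when it is done.

Besides the shell and the picture viewer there is one more tool, called after "Call:" by a JSON object that holds its "fn" and its "kwargs", one argument or row to a line. carry_out: Moves the arm, as the interface text tells. Its arguments: {"type":"object","properties":{"motion":{"type":"array"},"hand":{"type":"number"},"grip_force":{"type":"number"}},"required":["motion"]}

```bash
mkdir -p pics; ls; cat > h.py <<'E'
import numpy as np, cv2
from plant import monitor, snapshot, workorder, finder
def pts(p, m):
    v,u=np.nonzero(m & (p["range_z"]>0)); z=p["range_z"][v,u]
    K=np.array([[p["fx"],0,p["cx"]],[0,p["fy"],p["cy"]],[0,0,1.]])
    n=cv2.undistortPoints(np.stack([u,v],1).astype(float)[:,None],K,np.array(p["D"],float))[:,0]
    c=np.c_[n*z[:,None],z]; R=cv2.Rodrigues(np.array(p["rvec"],float))[0]
    return (c-np.array(p["tvec"]).ravel())@R
def save(p,name,crop=None,s=1):
    f=p["frame"][:,:,::-1]
    if crop: f=f[crop[1]:crop[3],crop[0]:crop[2]]
    cv2.imwrite("pics/"+name,cv2.resize(f,None,fx=s,fy=s,interpolation=cv2.INTER_CUBIC))
E
python3 - <<'E'
from h import *
for c in ("top","side"):
    p=snapshot(c); save(p,c+"1.png")
    for t in ["rail","carriage","cap_left","cap_right","lens","power_board","tone_board","standoff","lug","spare_knob","spare_heatsink","solder_spool","screw_jar","fuse_box"]:
        for d in finder.masks_of(p,t)[:2]:
            P=pts(p,d["pixels"])
            if len(P): print(c,t,round(d["p"],2),np.round(d["extent"]).astype(int).tolist(),"med",np.round(np.median(P,0),3),"lo",np.round(np.percentile(P,3,0),3),"hi",np.round(np.percentile(P,97,0),3))
s=monitor.get_state(); print(s)
E
```

```text
pics
top rail 0.85 [271, 129, 446, 205] med [ 0.522 -0.079  0.031] lo [ 0.47  -0.289  0.018] hi [0.649 0.186 0.105]
top rail 0.35 [353, 129, 386, 206] med [ 0.536 -0.085  0.076] lo [ 0.468 -0.126  0.046] hi [ 0.657 -0.034  0.107]
top carriage 0.73 [297, 125, 330, 174] med [0.623 0.076 0.019] lo [0.561 0.035 0.003] hi [0.69  0.119 0.051]
top carriage 0.68 [351, 128, 388, 207] med [ 0.536 -0.084  0.076] lo [ 0.468 -0.124  0.048] hi [ 0.656 -0.034  0.107]
top cap_left 0.41 [352, 169, 356, 183] med [ 0.542 -0.034  0.075] lo [ 0.517 -0.037  0.07 ] hi [ 0.556 -0.031  0.078]
top cap_right 0.61 [384, 168, 390, 202] med [ 0.496 -0.124  0.073] lo [ 0.464 -0.133  0.001] hi [ 0.547 -0.117  0.08 ]
top cap_right 0.59 [297, 129, 335, 176] med [0.624 0.076 0.02 ] lo [0.561 0.032 0.003] hi [0.69  0.118 0.051]
top power_board 0.91 [248, 232, 281, 289] med [0.298 0.216 0.019] lo [0.231 0.177 0.003] hi [0.365 0.26  0.051]
top power_board 0.9 [418, 77, 450, 125] med [ 0.79  -0.283  0.019] lo [ 0.726 -0.33   0.002] hi [ 0.859 -0.243  0.05 ]
top tone_board 0.74 [395, 139, 425, 186] med [ 0.591 -0.201  0.01
[... 2601 characters left out ...]
-0.294  0.02 ]
{'clock': 1.5, 'q': array([-1.21819812,  0.68909173, -0.19459481,  1.56528897,  0.15730035,
        0.90250586, -0.21509619]), 'qd': array([-0.00039643,  0.00200096,  0.00098841, -0.00020685, -0.00045178,
        0.00106197,  0.00049659]), 'joint_torque': array([ 2.26532478e-05, -5.27487910e+01, -1.26718696e+00, -1.53738785e+01,
       -5.19553630e-02, -6.07411039e-04,  2.63536572e-05]), 'tool_pos': array([0.19587703, 0.59353591, 0.3027507 ]), 'eef_rot': array([1.58714575e-01, 9.87324507e-01, 4.45543731e-05, 3.22489497e-06]), 'contact_force': array([-0.4535904 , -0.23087245, -0.3005688 ]), 'moment': array([-0.08053055, -0.02460605,  0.00950406]), 'opening': 0.9994362197602403}
```

```bash
python3 - <<'E'
import cv2
f=cv2.imread("pics/top1.png"); cv2.imwrite("pics/top1c.png",cv2.resize(f[70:300,235:475],None,fx=2.5,fy=2.5,interpolation=cv2.INTER_CUBIC))
f=cv2.imread("pics/side1.png"); cv2.imwrite("pics/side1c.png",cv2.resize(f[140:330,210:440],None,fx=3,fy=3,interpolation=cv2.INTER_CUBIC))
E
```

```text
(no output)
```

View pics/top1c.png

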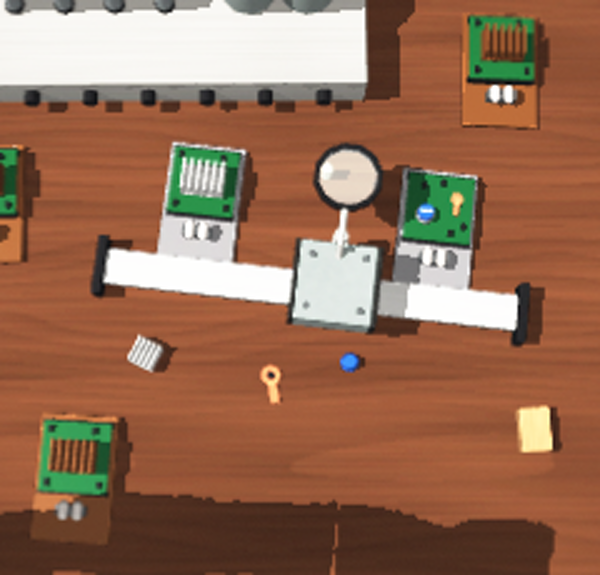

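View pics/side1c.png

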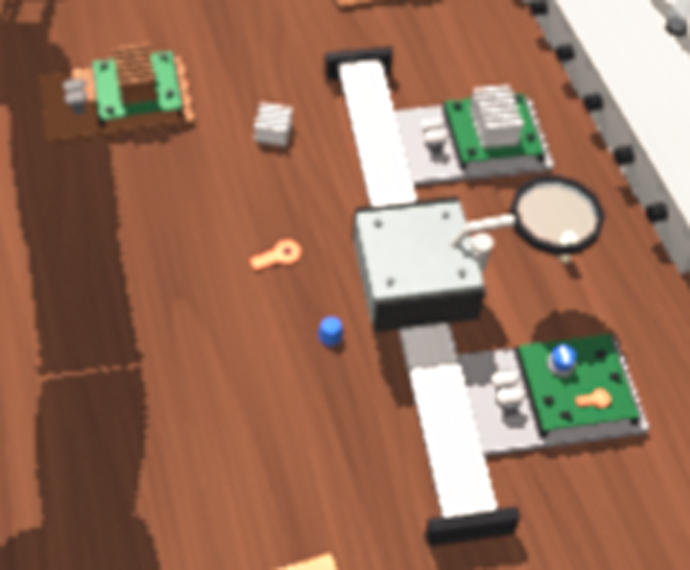

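Top view: the heatsink board in a grey cradle on the rail is at about (317,150), left of the carriage (370,183). The trimmer/lug board is at (410,160), to the right. Look-alikes are the brown cradles at (264,260), (434,101) and (238,150), and the loose spare heatsink at (293,211). I choose (317,150), since it is grey, green-boarded, silver-finned and against the rail; the close side crop confirms it. That means pushing cap_right leftwards.

```bash
python3 - <<'E'
from h import *
P=np.vstack([pts(p,np.ones((400,640),bool)) for p in (snapshot("top"),snapshot("side"))])
# bar top
c0=np.array([.52,-.06])
def bar(a,c):
    d=np.array([-np.sin(a),np.cos(a)]); n=np.array([np.cos(a),np.sin(a)])
    return (P[:,:2]-c)@n,(P[:,:2]-c)@d
a=np.radians(-5); a=0.08 if False else a
c=c0
sel=(abs(P[:,2]-.025)<.004)&(P[:,0]>.45)&(P[:,0]<.58)&(P[:,1]>-.31)&(P[:,1]<.2)
Q=P[sel,:2]
for it in range(6):
    vx,vy,x0,y0=cv2.fitLine(Q.astype(np.float32),cv2.DIST_HUBER,0,.001,.001).ravel()
    if vy<0: vx,vy=-vx,-vy
    a=np.arctan2(-vx,vy); c=np.array([x0,y0]); u,v=bar(a,c)
    Q=P[sel&(abs(u)<.023),:2]
u,v=bar(a,c); z=P[:,2]
m=sel&(abs(u)<.03); c=c+np.mean(np.percentile(u[m],[2,98]))*np.array([np.cos(a),np.sin(a)]); print("bar u",np.percentile(u[m],[1,99]))
u,v=bar(a,c); f=(abs(u)<.038)&(abs(v)<.32)&(z>.027)&(z<.036)
print("feet v",v[f&(v<-.15)].min(),v[f&(v>.12)].max())
e=f&((v>.15)); e2=f&(v<-.15)
print(np.percentile(v[e],[2,50,98]),np.percentile(v[e2],[2,50,98]))
mid=(np.percentile(v[e],98)+np.percentile(v[e2],2))/2
c=c+mid*np.array([-np.sin(a),np.cos(a)]); u,v=bar(a,c)
print("yaw",np.degrees(a),"centre",c)
k=(abs(u)<.045)&(z>.07)&(z<.08)&(abs(v)<.2); print("carriage v",np.percentile(v[k],[1,99]),"u",np.percentile(u[k],[1,99]))
for n,lo,hi in(("power",.05,.25),("tone",-.25,-.06)):
    s=(v>lo)&(v<hi)
    k=s&(u>.09)&(u<.14)&(z>.008)&(z<.1); k1=k&(z<.028); print(n,"board v",np.percentile(v[k1],[1,50,99]))
    k2=s&(u>.09)&(u<.14)&(z>.045)&(z<.056); print(" fins",k2.sum(),np.percentile(v[k2],[2,98]) if k2.sum() else 0)
    k3=s&(u>.045)&(u<.07)&(z>.02)&(z<.045); print(" humps",k3.sum(),np.percentile(v[k3],[2,50,98]) if k3.sum() else 0)
np.save("rail.npy",[a,*c])
s=monitor.get_state(); R=cv2.Rodrigues(np.zeros(3))[0]
from scipy.spatial.transform import Rotation as T
print(T.from_quat(s["eef_rot"]).as_matrix().round(3), s["clock"])
E
```

```text
bar u [-0.02077351  0.02085134]
feet v -0.2342829486222723 0.2736982707762157
[0.15348751 0.26190903 0.27283871] [-0.2337665  -0.22613165 -0.15913228]
yaw -6.6542883 centre [ 0.51737256 -0.05244289]
carriage v [-0.07718889  0.02194945] u [-0.04408395  0.04347809]
power board v [0.09646201 0.12255803 0.18305591]
 fins 208 [0.11567862 0.16458389]
 humps 123 [0.12446993 0.14100308 0.15640831]
tone board v [-0.18230591 -0.14496224 -0.09901494]
 fins 0 0
 humps 157 [-0.15728452 -0.13965626 -0.12370967]
[[-0.95   0.313  0.   ]
 [ 0.313  0.95   0.   ]
 [-0.     0.    -1.   ]] 1.6
```

Call:
{"fn": "carry_out", "kwargs": {
  "motion": [0,0,0,0,0,-0.1,0,0,0,0,0,-0.1025,-4.1,-3.75,0,0,0,0,-4.1,-3.75,0,0,0,0,-4.1,-3.75,0,0,0,0,-4.1,-3.75,0,0,0,0,-4.1,-3.75,0,0,0,0,-4.1,-3.75,0,0,0,0],
  "hand": 0,
  "grip_force": 10
}}

```text
clock: 2.6
tool_pos: [0.4153, 0.3402, 0.3029]
eef_rot: [0.058, 0.998, 0.0, 0.0]
contact_force: [0.1, -0.0, 0.6]
opening: 0.116
```

Call:
{"fn": "carry_out", "kwargs": {
  "motion": [-1.6,-5.9,0,0,0,0,-1.6,-5.9,0,0,0,0,-1.6,-5.9,0,0,0,0,-1.6,-5.9,0,0,0,0,-1.6,-5.9,0,0,0,0,-1.6,-5.9,0,0,0,0,-1.6,-5.9,0,0,0,0,-1.6,-5.9,0,0,0,0]
}}

```text
clock: 3.6
tool_pos: [0.4868, -0.1442, 0.303]
eef_rot: [0.058, 0.998, 0.0, 0.001]
contact_force: [1.0, 0.9, 0.8]
opening: 0.003
```

```bash
cat > st.py <<'E'
from h import *
from scipy.spatial.transform import Rotation as T
a,cx,cy=np.load("rail.npy")
def st():
    s=monitor.get_state(); r=s["tool_pos"]-[cx,cy,0]
    M=np.array([[np.cos(a),np.sin(a),0],[-np.sin(a),np.cos(a),0],[0,0,1]])
    print("t",s["clock"],"tcp u,v,z mm",(M@r*1000).round(1),"F rail",(M@s["contact_force"]).round(1),"op",s["opening"]); print("tool in rail\n",(M@T.from_quat(s["eef_rot"]).as_matrix()).round(3))
E
python3 -c "from st import *;st()"
```

```text
t 3.6 tcp u,v,z mm [-19.7 -94.7 303. ] F rail [0.9 1.  0.8] op 0.0030503976292715024
tool in rail
 [[-1.     0.     0.001]
 [ 0.     1.     0.   ]
 [-0.001  0.    -1.   ]]
```

Call:
{"fn": "carry_out", "kwargs": {
  "motion": [-0.8,-4.0,0,0,0,0,0,0,5,0,0,0,0,0,5,0,0,0,0,0,5,0,0,0,0,0,4,0,0,0,0,0,0,0,0,0]
}}

```text
clock: 4.35
tool_pos: [0.4885, -0.1822, 0.1106]
eef_rot: [0.058, 0.998, 0.0, -0.003]
contact_force: [-0.5, 0.3, -0.1]
opening: 0.004
```

```bash
python3 -c "
from st import *;st(); p=snapshot('side'); save(p,'side2.png',(280,140,440,300),3.5)"
```

```text
t 4.35 tcp u,v,z mm [ -13.7 -132.3  110.6] F rail [-0.6  0.3 -0.1] op 0.004336146740208615
tool in rail
 [[-1.    -0.001 -0.005]
 [-0.001  1.     0.   ]
 [ 0.005  0.    -1.   ]]
```

View pics/side2.png

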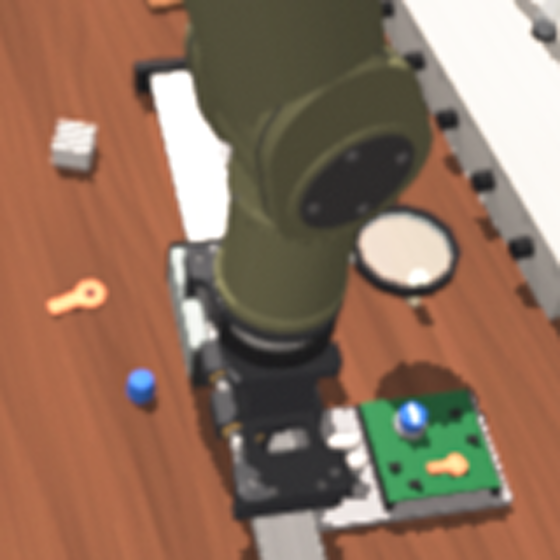

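The gripper at crop (285,460) stands over the rail right of the carriage, with the lens at (405,250) clear. Next I close the last gap and make contact slowly.

Call:
{"fn": "carry_out", "kwargs": {
  "motion": [0,1.5,0,0,0,0,0,1.2,0,0,0,0,0,0.4,0,0,0,0,0,0.4,0,0,0,0,0,0.4,0,0,0,0,0,0.4,0,0,0,0,0,0.4,0,0,0,0,0,0.4,0,0,0,0]
}}

```text
clock: 5.4
tool_pos: [0.4957, -0.1322, 0.1127]
eef_rot: [0.058, 0.998, -0.0, 0.0]
contact_force: [0.3, -1.9, 1.2]
opening: 0.009
```

```bash
python3 -c "
from st import *;st()"
```

```text
t 5.4 tcp u,v,z mm [-12.3 -81.7 112.7] F rail [ 0.5 -1.8  1.2] op 0.009091738499464626
tool in rail
 [[-1.     0.001  0.   ]
 [ 0.001  1.    -0.   ]
 [-0.    -0.    -1.   ]]
```

Call:
{"fn": "carry_out", "kwargs": {
  "motion": [0,0.7,0,0,0,0,0,0.8,0,0,0,0,0,0.8,0,0,0,0,0,0.8,0,0,0,0,0,0.8,0,0,0,0,0,0.8,0,0,0,0,0,0.8,0,0,0,0,0,0.8,0,0,0,0]
}}

```text
clock: 6.4
tool_pos: [0.5031, -0.069, 0.1127]
eef_rot: [0.058, 0.998, 0.0, 0.0]
contact_force: [0.5, -2.2, 1.5]
opening: 0.005
```

Call:
{"fn": "carry_out", "kwargs": {
  "motion": [0,0.7,0,0,0,0,0,0.7,0,0,0,0,0,0.7,0,0,0,0,0,0.7,0,0,0,0,0,0.7,0,0,0,0,0,0.6,0,0,0,0,0,0.4,0,0,0,0,0,0.3,0,0,0,0]
}}

```text
clock: 7.4
tool_pos: [0.5085, -0.0216, 0.1126]
eef_rot: [0.058, 0.998, 0.0, -0.0]
contact_force: [0.7, -2.0, 0.0]
opening: 0.004
```

```bash
python3 - <<'E'
from st import *
st()
P=np.vstack([pts(p,np.ones((400,640),bool)) for p in (snapshot("top"),snapshot("side"))])
r=P[:,:2]-[cx,cy]; u=r@[np.cos(a),np.sin(a)]; v=r@[-np.sin(a),np.cos(a)]; z=P[:,2]
k=(abs(u)<.045)&(z>.07)&(z<.08)&(abs(v)<.25); print("carriage v",k.sum(),np.percentile(v[k],[1,99]))
E
```

```text
t 7.4 tcp u,v,z mm [-12.4  29.6 112.6] F rail [ 0.9 -1.9  0. ] op 0.004317997743594805
tool in rail
 [[-1. -0. -0.]
 [-0.  1.  0.]
 [ 0.  0. -1.]]
carriage v 364 [0.04618536 0.14506962]
```

Call:
{"fn": "carry_out", "kwargs": {
  "motion": [0,0.5,0,0,0,0,0,0.5,0,0,0,0,0,0.5,0,0,0,0,0,0.4,0,0,0,0,0,0.3,0,0,0,0,0,0.3,0,0,0,0,0,0.2,0,0,0,0,0,0.2,0,0,0,0]
}}

```text
clock: 8.5
tool_pos: [0.5118, 0.0063, 0.1127]
eef_rot: [0.058, 0.998, -0.001, -0.0]
contact_force: [-0.1, -4.3, 1.2]
opening: 0.006
```

Call:
{"fn": "carry_out", "kwargs": {
  "motion": [0,0.2,0,0,0,0,0,0.2,0,0,0,0]
}}

```text
clock: 8.75
tool_pos: [0.512, 0.0081, 0.1128]
eef_rot: [0.06, 0.998, -0.002, -0.001]
contact_force: [-0.9, -6.7, 0.1]
opening: 0.007
```

Call:
{"fn": "carry_out", "kwargs": {
  "motion": [0,0.2,0,0,0,0,0,0.1,0,0,0,0]
}}

```text
clock: 9.0
tool_pos: [0.5125, 0.0125, 0.1127]
eef_rot: [0.059, 0.998, -0.001, -0.0]
contact_force: [-1.0, -4.2, -0.1]
opening: 0.004
```

Call:
{"fn": "carry_out", "kwargs": {
  "motion": [0,0.1,0,0,0,0,0,0.1,0,0,0,0]
}}

```text
clock: 9.25
tool_pos: [0.513, 0.0166, 0.1127]
eef_rot: [0.058, 0.998, 0.001, 0.0]
contact_force: [-0.8, -1.1, 0.4]
opening: 0.001
```

Call:
{"fn": "carry_out", "kwargs": {
  "motion": [0,0.1,0,0,0,0,0,0.1,0,0,0,0]
}}

```text
clock: 9.5
tool_pos: [0.5138, 0.0189, 0.1128]
eef_rot: [0.058, 0.998, 0.001, 0.001]
contact_force: [-0.6, -0.1, -0.2]
opening: 0.007
```

```bash
cat > car.py <<'E'
from st import *
st()
P=np.vstack([pts(p,np.ones((400,640),bool)) for p in (snapshot("top"),snapshot("side"))])
r=P[:,:2]-[cx,cy]; u=r@[np.cos(a),np.sin(a)]; v=r@[-np.sin(a),np.cos(a)]; z=P[:,2]
k=(abs(u)<.045)&(z>.07)&(z<.08)&(abs(v)<.25); print("carriage v",k.sum(),np.percentile(v[k],[1,99]),np.percentile(v[k],[1,99]).mean())
E
python3 car.py
```

```text
t 9.5 tcp u,v,z mm [-11.8  70.4 112.8] F rail [-0.5 -0.2 -0.2] op 0.006733944275032416
tool in rail
 [[-1.    -0.001  0.001]
 [-0.001  1.     0.002]
 [-0.001  0.002 -1.   ]]
carriage v 320 [0.08957807 0.19102231] 0.14030019383938902
```

The force peaked near 6.7 N and fell to zero, and the carriage is at 140.3 mm against the notch at 140, so it has drawn in. Next I back off and lift.

Call:
{"fn": "carry_out", "kwargs": {
  "motion": [0,-0.5,0,0,0,0,0,-2,0,0,0,0,0,-2.5,0,0,0,0,0,0,-4,0,0,0,0,0,-5,0,0,0,0,-3,-5,0,0,0,0,-5,-2,0,0,0,0,-5,0,0,0,0]
}}

```text
clock: 10.6
tool_pos: [0.4929, -0.1628, 0.2748]
eef_rot: [0.058, 0.998, -0.001, 0.002]
contact_force: [1.1, -0.4, 0.0]
opening: -0.0
```

Call:
{"fn": "carry_out", "kwargs": {
  "motion": [0,-5,0,0,0,0,0,-5,0,0,0,0,0,-3,0,0,0,0,0,0,0,0,0,0,0,0,0,0,0,0]
}}

```text
clock: 11.22
tool_pos: [0.4773, -0.2888, 0.2726]
eef_rot: [0.058, 0.998, 0.001, -0.0]
contact_force: [0.9, 0.8, 0.6]
opening: 0.005
```

```bash
python3 car.py; python3 -c "
from h import *
p=snapshot('side'); save(p,'side3.png',(280,130,440,290),3.5)"
```

```text
t 11.225 tcp u,v,z mm [ -12.4 -239.5  272.6] F rail [0.8 0.9 0.6] op 0.005257011165048757
tool in rail
 [[-1.    -0.001 -0.   ]
 [-0.001  1.     0.001]
 [ 0.     0.001 -1.   ]]
carriage v 1853 [0.09029894 0.18957169] 0.13993531377631116
```

View pics/side3.png

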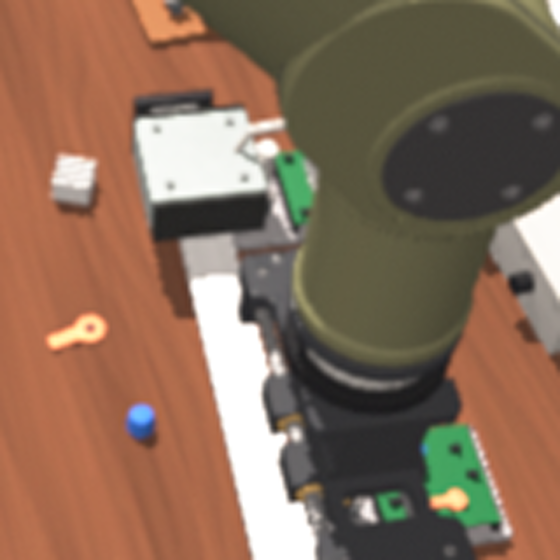

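The carriage (crop (200,170)) sits at the heatsink board, at 139.9 mm against the notch at 140. The hand is well clear, and the loose parts in view (heatsink, lug, knob) are where they were.

```bash
python3 -c "
from plant import workorder; print(workorder.finish_job())"
```

```text
the job is handed in; nothing more can be done
None
```

The magnifier carriage is seated in the notch at the heatsink board (grey cradle, left of the start), and I handed the job in at about 11 s. I pushed the right end cap gently leftwards with closed fingertips. The push peaked near 7 N, then fell to about zero as the carriage drew itself into the notch.

- **Seating:** after I backed off, the carriage measured 139.9 mm along the rail, against the notch at about 140 mm.
- **Hand clear:** the gripper is about 0.27 m above the desk, and the wrist force reads only noise.
- **Loose parts:** the spare heatsink, lug and knob looked unmoved in the last picture. The standoff, spool, jar and fuse box were not looked at again, but the planned paths kept clear of them.

No check failed or disagreed.

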